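# Load the mandrel bar into its block in two bites

## Task

Take the steel mandrel bar out of its cradle by the middle and start it, tapered nose first, about halfway into the deep bore of the mandrel block. Let go of it there, grip the shank again close to its head, and push it fully home until it seats on the stop hidden in the bore: press it on with a steady push of about 15 N and never ram it (30 N on the stop, or 60 N anywhere on the block, is too much). Leave it seated and let go, without disturbing the things lying round about.

Things in the scene. Friction and masses are not known exactly. Their poses are not given: they have to be found in the camera images.
- mandrel_bar: Loose round steel bar, 0.2 to 0.3 kg: shank 16 mm thick, 228 mm long, along the body's y; origin on its axis at mid-shank. The leading end (y = +114 mm) tapers over its last 10 mm to 9 mm; the tail has a dark round head, 24 mm thick, from y = -114 to -126 mm. Balances near y = -13 mm. Two dark grooves near y = -60 mm mean nothing.
- bar_nose (a point): Point on the bar's axis at its tapered leading end; same axes as the bar.
- bar_head (a point): Point on the bar's axis at the outer face of its head; same axes as the bar.
- mandrel_block: Fixed grey block (60 mm wide in x, 190 mm long in y, top at z = 128 mm) on a wooden foot (100 x 200 x 20 mm). Origin on the bench under the bore's mouth. The bore, 18 mm wide, runs level along the body's +y from its mouth (y = 0), axis at z = 90 mm; the depth stop closes its far end (y = 190 mm).
- bore_mouth (a point): Centre of the bore's mouth, on the near (-y) face of the block; same axes as the block, +y pointing into the bore.
- depth_stop: Dark flange with a bright cap on the block's far face; origin and axes are those of the block. Inside the bore its rigid flat nose, 14 mm thick, meets the bar 160 to 180 mm from the mouth: set differently every time, neither measured nor visible, so it must be felt. It does not give under 30 N.
- cradle: Fixed pale wooden cradle, base 80 x 250 x 12 mm, origin on the bench, y along the bar. Carries the bar's axis at z = 50 mm in two open V rests, 40 mm wide, tops at z = 59 mm: front V at y = 77 to 93 mm, rear V at y = -104 to -60 mm. The bar can be gripped only between them; the rear V leaves the tail no finger room.
- wax_jar: Bystander: small jar with a yellow cap, 45 x 44 x 100 mm, origin under its centre. Loose.
- amber_pot: Bystander: small turned wooden pot 63 x 63 x 69 mm, origin under its centre. Loose.
- offcut: Bystander: short wooden offcut 35 x 90 x 22 mm lying flat, origin under its centre. Loose.

How it is judged:
On the way, in this order (a step that is already met when the one before it is completed fails the run):
1. the bar is let go with its nose 50 to 120 mm inside the bore (y of bar_nose in the frame of mandrel_block between 0.05 and 0.12 m and contact force between the fingers and mandrel_bar below 0.05 N and angle between the y axis of mandrel_bar and the y axis of mandrel_block, either way round below 0.06 rad and x of bar_nose in the frame of bore_mouth between -0.004 and 0.004 m and z of bar_nose in the frame of bore_mouth between -0.004 and 0.004 m), for 0.2 s.
2. it is gripped again nearer its head (TCP between y = -50 and -118 mm of the bar) (contact force between the fingers and mandrel_bar above 2 N and y of the grasp point in the frame of mandrel_bar between -0.118 and -0.05 m and angle between the y axis of mandrel_bar and the y axis of mandrel_block, either way round below 0.06 rad and x of bar_nose in the frame of bore_mouth between -0.004 and 0.004 m and z of bar_nose in the frame of bore_mouth between -0.004 and 0.004 m), for 0.1 s.
3. the bar is pressed on the stop with more than 8 N (contact force between mandrel_bar and depth_stop above 8 N and y of bar_nose in the frame of mandrel_block above 0.155 m and angle between the y axis of mandrel_bar and the y axis of mandrel_block, either way round below 0.06 rad and x of bar_nose in the frame of bore_mouth between -0.004 and 0.004 m and z of bar_nose in the frame of bore_mouth between -0.004 and 0.004 m), for 0.2 s.
At the end, for the whole second after the job is handed in: the bar lies in the bore in line with it (within 0.06 rad), its nose within 3 mm of the face of the hidden stop, let go and at rest (distance between bar_nose and stop_face below 0.003 m and contact force between the fingers and mandrel_bar below 0.05 N and linear speed of mandrel_bar below 0.01 m/s and angle between the y axis of mandrel_bar and the y axis of mandrel_block, either way round below 0.06 rad and x of bar_nose in the frame of bore_mouth between -0.004 and 0.004 m and z of bar_nose in the frame of bore_mouth between -0.004 and 0.004 m); the robot touches nothing.
It fails at once if the bar is rammed on the stop with more than 30 N (contact force between mandrel_bar and depth_stop above 30 N).
It fails at once if the bar is forced or knocked on the block with more than 60 N (contact force between mandrel_bar and mandrel_block above 60 N).
It fails at once if the wax jar is moved by more than 20 mm (distance of wax_jar from where it was at the start of the episode above 0.02 m).
It fails at once if the amber pot is moved by more than 20 mm (distance of amber_pot from where it was at the start of the episode above 0.02 m).
It fails at once if the offcut is moved by more than 20 mm (distance of offcut from where it was at the start of the episode above 0.02 m).
It also fails if it takes over 66 s, if anything falls off the work surface, if the arm or the gripper's body presses on something with over 40 N, if the wrist force passes 120 N, or if a joint passes its speed limit or range.

## Robot

A 7-joint arm with a two-finger parallel gripper is mounted at the origin on the work surface; the furniture and walls round the work are solid. World frame = base frame: x ahead of the robot, y to its left, z up, the work surface at z = 0. Lengths are in m, angles in rad, forces in N, time in s.
With the tool pointing down it reaches from about 0.4 to 0.85 m from the base axis. Payload 4.5 kg.
Tool frame: the origin (TCP) lies between the finger pads, 19 mm behind the fingertips; this is the grasp point; z points along the fingers, y is the line along which they close (so a half turn about z gives the same grasp; the last joint's range is limited). The gripper opens to 88 mm and grips with 3 to 60 N. Pads are 18 mm wide; open, the fingers measure 123 mm over their backs; the gripper's body (75 mm by 187 mm) begins 45 mm behind the grasp point.
Start: joints at [1.21, 0.689, -0.195, 1.565, 0.157, 0.902, -0.215], TCP at [0.24, -0.577, 0.257] pointing down, gripper open.
Joint ranges: [-3.01, 3.01], [-0.46, 2.08], [-1.47, 1.51], [0.13, 2.56], [-1, 4.14], [0.04, 2.09], [-2.66, 2.66]. Speed limits (rad/s): [2.57, 2.57, 3.14, 3.14, 3.14, 3.14, 3.14].

## Interface

Orientations are given as a unit quaternion [x, y, z, w].
In Python, from plant import * gives the robot as it stands. The module is installed in compiled form; this text tells all that it offers.
- The arm moves only by the shell command python3 -m jog 'ROWS' [OPENING] [FORCE]. ROWS is JSON, a list that holds one entry, the list of rows, each a list of 6 numbers: the shift along the tool's x, y, z in m, then the turn, a rotation vector about the tool's x, y, z in rad. In form: [[[dx, dy, dz, ax, ay, az], ...]]. A call has 1 to 12 rows; each row shifts and turns the commanded pose from where the row before left it, along the tool's axes as they then stand; what a row does not reach is not made up. A row lasts 1/8 s, in which the tool goes at most 62.5 mm and 10.7 degrees, less where a joint would pass 70% of its speed; a pose out of reach is approached as far as the arm can. A call with a gripper value outside its range is refused whole. OPENING is the finger opening in m, from 0 to 0.0881, set as the call begins (- or left out, the last holds). The fingers move at their own pace and stop on an object; FORCE is the grip in N (left out, the last holds). Time passes only in rows, so rows that do not move let the fingers close. It gives the time, the measured TCP pose, the force, the opening and the grip force at its end, in the units of the state.
- get_state(): the state, without advancing time (a new reading comes with each control period).
- snapshot(name): name is "scene" or "top" or "wrist"; returns a dict with "frame" (384x512x3 uint8, red, green, blue), "mtx" (3x3 intrinsics, pixels), "D" ([k1, k2, p1, p2, k3] as OpenCV has them; the pictures are not rectified), "xyz" and "orientation" of the camera in the world; the wrist camera has in their place "mount" (4x4, takes a point from camera to tool coordinates, whose origin is the TCP and whose axes are the flange's). Camera axes: x right, y down, z forward; pixel columns grow to the right and rows downward; lengths in m; the calibration is good to about 2 mm. A picture is of the moment at which its call begins: read the wrist's pose just before it. There is no depth.
- finish_job(): hands the job in; it is judged then, once.
The state is a dict: "clock": time; "q": joint angles; "qd": joint speeds; "joint_torque": joint torques, N m; "tool_pos": TCP position; "eef_rot": TCP orientation; "contact_force": force on the tool from outside, world axes, zero at the start; "moment": the same for the moment, N m; "opening": opening from 0.0 (shut) to 1.0 (fully open); "finger_force": force on a finger pad.
Only numpy, scipy, OpenCV 4.12 (cv2) and the standard library are available. Lean on these libraries where they do the work, as an engineer would, in place of code of your own. Each camera call takes 0.05 s, during which the arm holds its last target. There are 200 camera calls.

## Working session

There is one attempt and no reset: what is moved stays moved. The work goes in short steps, Python scripts to look and compute and a shell command to move; the robot and the scene stay as the last step left them, time stands still between calls to the robot, and variables do not carry over. Pictures are saved under pics/ and viewed, at most 11 in all, crops included, and the job is handed in when it is done.

```bash
mkdir -p pics; ls
python3 - <<'E'
from plant import *
import cv2
s=get_state();print(s)
for n in("scene","top"):
    d=snapshot(n);cv2.imwrite(f"pics/{n}0.png",d["frame"][:,:,::-1]);print({k:v for k,v in d.items() if k!="frame"})
d=snapshot("wrist");print(d["mount"],d["mtx"],d["D"])
E
```

```text
pics
{'clock': 0.0, 'q': array([ 1.20983367,  0.68998304, -0.19448588,  1.56633958,  0.15728421,
        0.90250979, -0.21507779]), 'qd': array([ 0.00038762,  0.00119171,  0.00059022, -0.00097346,  0.00143282,
       -0.00014068,  0.00025718]), 'joint_torque': array([ 1.91609283e-04, -5.27555215e+01, -1.26677960e+00, -1.53426433e+01,
       -5.26732241e-02,  6.57991623e-03,  1.65915217e-04]), 'tool_pos': array([ 0.24008182, -0.57639741,  0.25661107]), 'eef_rot': array([ 9.80575733e-01,  1.96138661e-01, -2.50429200e-04, -8.91290513e-04]), 'contact_force': array([ 0.70175783,  0.21964014, -1.58708223]), 'moment': array([-0.01203453, -0.08330296,  0.04930423]), 'finger_force': 0.0, 'opening': 1.0032597247442445}
{'mtx': array([[488.51270942,   0.        , 252.89027849],
       [  0.        , 488.51270942, 188.71329304],
       [  0.        ,   0.        ,   1.        ]]), 'D': array([-0.0695113,  0.       ,  0.       ,  0.       ,  0.       ]), 'xyz': array([-0.35238798,  0.57592433,  1.19672619]), 'orientation': array([-0.37605669,  0.85762998, -0.31891435,  0.14610206])}
{'mtx': array([[351.38821533,   0.        , 254.00356177],
       [  0.        , 351.38821533, 186.77159643],
       [  0.        ,   0.        ,   1.        ]]), 'D': array([0.03827195, 0.        , 0.        , 0.        , 0.        ]), 'xyz': array([ 0.29370458, -0.06701013,  1.08600637]), 'orientation': array([ 0.7122456 , -0.70060195,  0.03654061, -0.02297595])}
[[-5.93648323e-05 -9.65968286e-01 -2.58660523e-01  6.59265581e-02]
 [ 9.99999399e-01  2.25913969e-04 -1.07318474e-03  1.17634201e-04]
 [ 1.09509745e-03 -2.58660431e-01  9.65967692e-01 -1.27218198e-01]
 [ 0.00000000e+00  0.00000000e+00  0.00000000e+00  1.00000000e+00]] [[286.42067001   0.         259.79274155]
 [  0.         286.42067001 191.30091779]
 [  0.           0.           1.        ]] [0.01649739 0.         0.         0.         0.        ]
```

View pics/scene0.png

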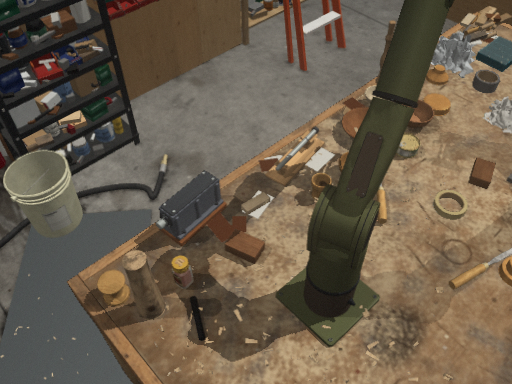

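View pics/top0.png

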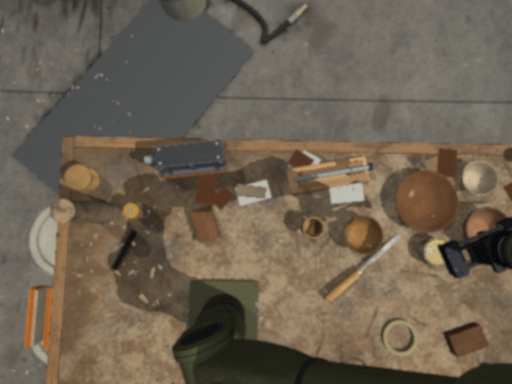

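The block is at top px (190,158), with its bore facing right (-y). The bar and cradle are at (330,172), the jar at (131,211), the pot at (312,226) and the offcut at (250,192). I'll zoom in on the bar and block.

```bash
cat > h.py <<'E'
import numpy as np, cv2
from scipy.spatial.transform import Rotation as R
def campose(d,s=None):
    if "mount" in d:
        M=np.asarray(d["mount"]);Rt=R.from_quat(s["eef_rot"]).as_matrix()
        return Rt@M[:3,:3], Rt@M[:3,3]+s["tool_pos"]
    return R.from_quat(d["orientation"]).as_matrix(), np.asarray(d["xyz"])
def ray(d,px,s=None):
    C,o=campose(d,s)
    u=cv2.undistortPoints(np.array(px,float).reshape(-1,1,2),d["mtx"],d["D"]).reshape(-1,2)
    return o,np.c_[u,np.ones(len(u))]@C.T
def onz(d,px,z,s=None):
    o,r=ray(d,px,s); return o+r*((z-o[2])/r[:,2])[:,None]
def proj(d,P,s=None):
    C,o=campose(d,s)
    return cv2.projectPoints((np.atleast_2d(P)-o)@C,np.zeros(3),np.zeros(3),d["mtx"],d["D"])[0].reshape(-1,2)
E
python3 - <<'E'
from plant import *
from h import *
t=cv2.imread("pics/top0.png");s=cv2.imread("pics/scene0.png")
a=cv2.resize(t[130:250,140:400],(780,360),interpolation=cv2.INTER_CUBIC)
b=cv2.resize(s[115:255,150:350],(600,420)[:2],interpolation=cv2.INTER_CUBIC)[:240]
b=cv2.copyMakeBorder(b,0,0,0,180,0)
cv2.imwrite("pics/z0.png",np.vstack([a,b]))
d=snapshot("top")
print(onz(d,[(155,147),(222,141),(226,160)],.128), onz(d,[(305,175),(370,166)],.05),onz(d,[(131,211)],.1),onz(d,[(312,226)],.069),onz(d,[(250,192)],.022))
E
```

```text
[[ 0.47927359  0.18799063  0.128     ]
 [ 0.49990736  0.00551752  0.128     ]
 [ 0.44721559 -0.00664433  0.128     ]] [[ 0.41906359 -0.23733084  0.05      ]
 [ 0.44943395 -0.43105884  0.05      ]] [[0.30389643 0.25411925 0.1       ]] [[ 0.26911464 -0.25485869  0.069     ]] [[ 0.36754599 -0.07483631  0.022     ]]
```

View pics/z0.png

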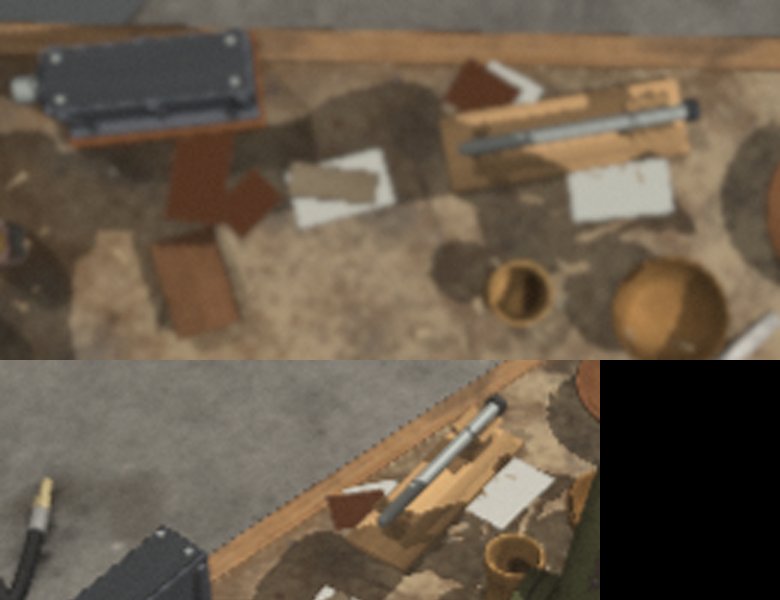

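```bash
cat >> h.py <<'E'
def delta(s,pos,yaw):
    """tool-axis shift and z turn to reach pos with tool x at yaw, pointing down"""
    Rt=R.from_quat(s["eef_rot"]).as_matrix()
    c,n=np.cos(yaw),np.sin(yaw)
    Rd=np.array([[c,n,0],[n,-c,0],[0,0,-1.]])
    return np.round(Rt.T@(np.asarray(pos)-s["tool_pos"]),4), np.round(R.from_matrix(Rt.T@Rd).as_rotvec(),4)
E
python3 - <<'E'
from plant import *
from h import *
d=snapshot("top");s=get_state()
f=lambda L:[(140+x/3,130+y/3) for x,y in L]
b=onz(d,f([(466,148),(692,110)]),.05);print(b,np.linalg.norm(b[0]-b[1]))
u=(b[0]-b[1]);yaw=np.arctan2(u[1],u[0]);u/=np.linalg.norm(u)
print("yaw",yaw); k=onz(d,f([(38,55),(246,32),(256,95),(68,125)]),.128);print(k,np.linalg.norm(np.diff(k,axis=0),axis=1))
m=b[1]+u*.113; m[2]=.257
print(m,delta(s,m,yaw))
E
```

```text
[[ 0.4056036  -0.20862667  0.05      ]
 [ 0.44746346 -0.4330213   0.05      ]] 0.2282656381846763
yaw 1.7552222886549236
[[ 0.47544347  0.19416444  0.128     ]
 [ 0.50083918  0.00553837  0.128     ]
 [ 0.4425585  -0.00491768  0.128     ]
 [ 0.4117059   0.16478754  0.128     ]] [0.19032797 0.0592112  0.17248694]
[ 0.42674127 -0.32193759  0.257     ] (array([ 2.701e-01, -1.634e-01,  2.000e-04]), array([-8.0000e-04, -6.0000e-04, -1.3604e+00]))
```

```bash
python3 -m jog '[[[0.045,-0.027,0,0,0,0],[0.045,-0.027,0,0,0,0],[0.045,-0.027,0,0,0,0],[0.045,-0.027,0,0,0,0],[0.045,-0.027,0,0,0,0],[0.045,-0.028,0,0,0,0]]]' 0.088
python3 -m jog '[[[0,0,0,0,0,-0.17],[0,0,0,0,0,-0.17],[0,0,0,0,0,-0.17],[0,0,0,0,0,-0.17],[0,0,0,0,0,-0.17],[0,0,0,0,0,-0.17],[0,0,0,0,0,-0.17],[0,0,0,0,0,-0.17],[0,0,0,0,0,0],[0,0,0,0,0,0]]]'
python3 - <<'E'
from plant import *
from h import *
import pickle
s=get_state();d=snapshot("wrist");pickle.dump((s,d),open("w1.pkl","wb"))
print(s["q"],s["tool_pos"],s["eef_rot"])
cv2.imwrite("pics/w1.png",d["frame"][:,:,::-1])
E
```

```text
clock: 1.0
tool_pos: [0.4279, -0.3213, 0.2575]
eef_rot: [0.981, 0.196, 0.0, 0.0]
contact_force: [0.4, 0.3, 0.4]
opening: 0.999
finger_force: 0.0
clock: 2.25
tool_pos: [0.4269, -0.3227, 0.2574]
eef_rot: [0.64, 0.768, -0.0, 0.0]
contact_force: [-0.2, 0.1, 0.6]
opening: 0.996
finger_force: 0.0
[ 0.90765223  0.61643324 -0.56805304  1.82539993  0.436484    0.82695495
  0.30263659] [ 0.4268994  -0.32268442  0.25740566] [ 6.40288142e-01  7.68134815e-01 -3.23570629e-05  1.33565391e-05]
```

View pics/w1.png

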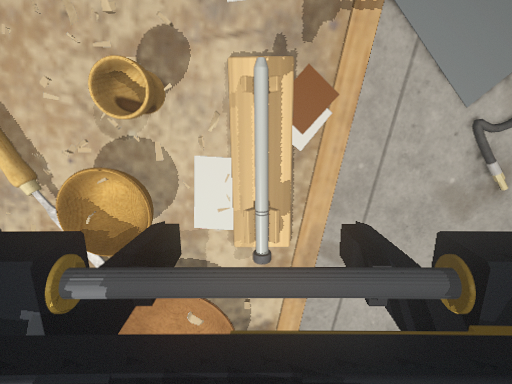

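The wrist view shows the bar vertical at column ~262, with its nose at row 58 and its head at row ~258. The cradle spans columns 230–295.

Run:
```python
from plant import *
from h import *
import pickle
s,d=pickle.load(open("w1.pkl","rb"))
hsv=cv2.cvtColor(d["frame"],cv2.COLOR_RGB2HSV)
m=(hsv[...,1]<70).astype(np.uint8); 
pts=[]
for y in range(72,200,4):
    x=np.where(m[y,240:285])[0]+240
    if len(x): pts.append(((x.min()+x.max())/2,y,len(x)))
pts=np.array(pts);print(pts[::4])
n,lab,st,_=cv2.connectedComponentsWithStats(m[:,238:288]);i=1+np.argmax(st[1:,4]);print(st[i])
w=onz(d,pts[:,:2],.05,s)
p=np.polyfit(w[:,1],w[:,0],1);r=w[:,0]-np.polyval(p,w[:,1]);
ok=abs(r)<.002;p=np.polyfit(w[ok,1],w[ok,0],1);print(p,r.std(),ok.sum())
yaw=np.pi/2+np.arctan(-p[0])
e=onz(d,[(261.5,57),(261.5,215),(262,262)],.05,s);print(e, "len",np.linalg.norm(e[0]-e[2]),"yaw",yaw)
u=np.array([np.cos(yaw),np.sin(yaw),0])
nose=np.array([np.polyval(p,e[0,1]),e[0,1],.05]);tgt=nose-u*.120;tgt[2]=.05
print(nose,tgt,delta(get_state(),tgt,yaw))
```

```text
[[260.5  72.   14. ]
 [261.   88.   15. ]
 [260.5 104.   14. ]
 [260.5 120.   14. ]
 [261.  136.   13. ]
 [261.  152.   13. ]
 [261.  168.   13. ]
 [261.  184.   13. ]]
[  14   57   19  208 2815]
[-0.18825004  0.36721664] 0.00020087211531354175 32
[[ 0.40568031 -0.19872901  0.05      ]
 [ 0.43821528 -0.3749595   0.05      ]
 [ 0.45051138 -0.43802681  0.05      ]] len 0.24346101465127545 yaw 1.7568687487992596
[ 0.40462739 -0.19872901  0.05      ] [ 0.42682745 -0.31665762  0.05      ] (array([0.006 , 0.001 , 0.2074]), array([-0.    ,  0.0002, -0.0045]))
```

```bash
python3 -m jog '[[[0,0.001,0.04,0,0,-0.004],[0,0,0.04,0,0,0],[0,0,0.04,0,0,0],[0,0,0.035,0,0,0],[0,0,0.025,0,0,0],[0,0,0.018,0,0,0],[0,0,0.009,0,0,0],[0,0,0,0,0,0]]]'
python3 -m jog '[[[0,0,0,0,0,0],[0,0,0,0,0,0],[0,0,0,0,0,0],[0,0,0,0,0,0],[0,0,0,0,0,0],[0,0,0,0,0,0]]]' 0.0 40
```

```text
clock: 3.3
tool_pos: [0.428, -0.3223, 0.0502]
eef_rot: [0.638, 0.77, -0.0, -0.0]
contact_force: [-0.4, 0.7, 0.4]
opening: 1.001
finger_force: 0.0
clock: 4.05
tool_pos: [0.4279, -0.3224, 0.0504]
eef_rot: [0.638, 0.77, -0.0, 0.0]
contact_force: [-0.1, 0.0, -1.1]
opening: 0.34
finger_force: 0.0
```

```bash
python3 -m jog '[[[0,0,0,0,0,0],[0,0,0,0,0,0],[0,0,0,0,0,0],[0,0,0,0,0,0]]]'
python3 -m jog '[[[0,0,-0.02,0,0,0],[0,0,-0.03,0,0,0],[0,0,-0.04,0,0,0],[0,0,-0.03,0,0,0],[0,0,0,0,0,0],[0,0,0,0,0,0]]]'
```

```text
clock: 4.55
tool_pos: [0.4286, -0.3223, 0.0505]
eef_rot: [0.637, 0.77, 0.0, 0.001]
contact_force: [3.1, 0.2, -1.1]
opening: 0.161
finger_force: 39.9
clock: 5.3
tool_pos: [0.4267, -0.3224, 0.1693]
eef_rot: [0.638, 0.77, -0.001, -0.001]
contact_force: [-0.4, -0.5, -2.9]
opening: 0.16
finger_force: 40.0
```

```bash
python3 -m jog '[[[0,0,-0.03,0,0,0.01],[0.03,0.008,-0.01,0,0,0.01],[0.043,0.012,0,0,0,0.01],[0.043,0.012,0,0,0,0.01],[0.043,0.012,0,0,0,0.01],[0.043,0.012,0,0,0,0],[0.043,0.012,0,0,0,0],[0.043,0.012,0,0,0,0],[0.03,0.008,0,0,0,0],[0.013,0.003,0,0,0,0],[0,0,0,0,0,0],[0,0,0,0,0,0]]]'
python3 - <<'E'
from plant import *
from h import *
import pickle
s=get_state();d=snapshot("wrist");pickle.dump((s,d),open("w2.pkl","wb"))
t=snapshot("top");pickle.dump(t,open("t2.pkl","wb"))
print(s["q"],s["tool_pos"],s["eef_rot"])
cv2.imwrite("pics/w2.png",d["frame"][:,:,::-1])
E
```

```text
clock: 6.8
tool_pos: [0.4681, 0.0165, 0.2099]
eef_rot: [0.658, 0.753, -0.001, -0.0]
contact_force: [-0.7, -0.3, -1.4]
opening: 0.159
finger_force: 39.9
[ 0.1495203   0.59576045 -0.44261519  2.0662733   0.45913815  0.57640322
 -0.48214118] [0.46809631 0.01645011 0.20991378] [ 6.57570278e-01  7.53392375e-01 -1.12057146e-03 -5.15375654e-05]
```

View pics/w2.png

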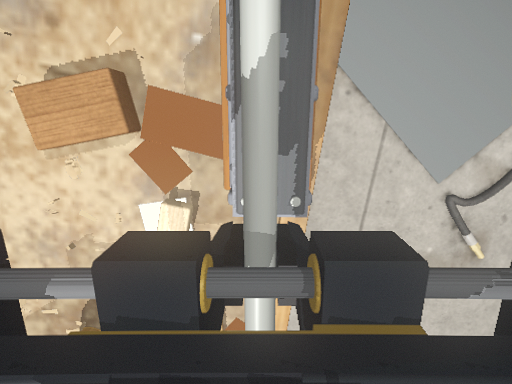

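The block lies under the bar. Its left edge is at x≈230, its right edge at x≈316→308, and its mouth-end edge at row ≈215. I'll zoom in to pick the edges.

Run:
```python
import cv2
f=cv2.imread("pics/w2.png")[40:235,205:345]
a=cv2.resize(f,None,fx=3,fy=3,interpolation=cv2.INTER_NEAREST)
cv2.imwrite("pics/z2.png",a)
```

```text
(no output)
```

View pics/z2.png

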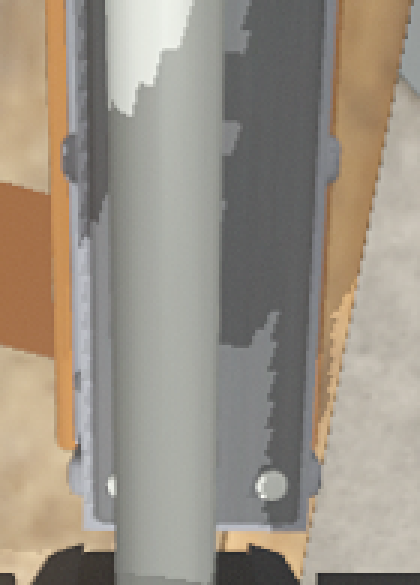

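Run:
```python
from plant import *
from h import *
import pickle
s,d=pickle.load(open("w2.pkl","rb"))
k=onz(d,[(232.5,215.5),(306.7,215.5),(227.3,40),(316.7,40)],.127,s)
print(k,np.linalg.norm(k[0]-k[1]),np.linalg.norm(k[2]-k[3]))
a=(k[0]+k[1])/2;b=(k[2]+k[3])/2;u=b-a
print("mouth",a,"yaw from edges",[np.arctan2(*(k[i+2]-k[i])[[1,0]]) for i in(0,1)],np.arctan2(u[1],u[0]),"perp",np.arctan2(*(k[1]-k[0])[[1,0]])+np.pi/2)
# bar in hand: edges by row at several rows
f=d["frame"].astype(int)
for col in [40,80,120,160,200,315]:
    pass
g=cv2.cvtColor(d["frame"],cv2.COLOR_RGB2GRAY).astype(int)
c=np.array([((205+107/3+205+221.5/3)/2,113.),((205+116/3+205+216/3)/2,213.)]);print(c)
w=onz(d,c,.21,s);v=w[0]-w[1];print("bar",w,np.arctan2(v[1],v[0]))
Rt=R.from_quat(s["eef_rot"]).as_matrix();print("toolx yaw",np.arctan2(Rt[1,0],Rt[0,0]),"widths",114.5/3/np.sqrt(1),Rt[:,2])
# top cam
t=pickle.load(open("t2.pkl","rb"));cv2.imwrite("pics/t2.png",cv2.resize(t["frame"][120:220,130:330,::-1],None,fx=4,fy=4,interpolation=cv2.INTER_CUBIC))
```

```text
[[0.44797478 0.00400982 0.127     ]
 [0.50503105 0.01185402 0.127     ]
 [0.43099551 0.12605876 0.127     ]
 [0.48964985 0.1339835  0.127     ]] 0.05759296307252324 0.05918726702303392
mouth [0.47650292 0.00793192 0.127     ] yaw from edges [np.float64(1.7090276394396253), np.float64(1.6960785002858294)] 1.7025564896109548 perp 1.7074215305883003
[[259.75       113.        ]
 [260.33333333 213.        ]]
bar [[0.45886584 0.08252526 0.21      ]
 [0.46523889 0.03781032 0.21      ]] 1.712368990597164
toolx yaw 1.7064144501635643 widths 38.166666666666664 [-0.00155136 -0.00162068 -0.99999748]
```

View pics/t2.png

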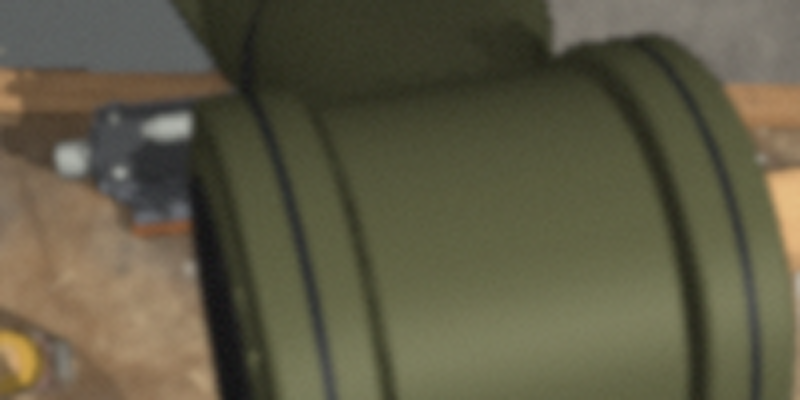

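```bash
python3 -m jog '[[[-0.03,0.002,0,0,0,0],[-0.044,0.002,0,0,0,0],[-0.044,0.002,0,0,0,0],[-0.044,0.001,0,0,0,0],[0,0,0.03,0,0,0],[0,0,0.04,0,0,0],[0,0,0.03,0,0,0],[0,0,0.02,0,0,0],[0,0,0,0,0,0],[0,0,0,0,0,0]]]'
python3 - <<'E'
from plant import *
from h import *
import pickle
s=get_state();d=snapshot("scene");w=snapshot("wrist");pickle.dump((s,d,w),open("w3.pkl","wb"))
u=np.array([np.cos(1.705),np.sin(1.705),0]);m=np.array([.4765,.0075,.09])
print(s["tool_pos"],s["eef_rot"],s["contact_force"],(m-s["tool_pos"])@u, np.cross(u,m-s["tool_pos"])[2])
p=proj(d,[m,s["tool_pos"]+.126*u,s["tool_pos"]]);print(p)
a=d["frame"][:,:,::-1];x,y=p[1].astype(int)
b=w["frame"][:,:,::-1]
A=cv2.resize(a[y-35:y+35,x-50:x+50],(800,560)[:2],interpolation=cv2.INTER_CUBIC);print(x-50,y-35)
cv2.imwrite("pics/s3.png",A)
E
```

```text
clock: 8.15
tool_pos: [0.4982, -0.1417, 0.0911]
eef_rot: [0.657, 0.754, 0.0, 0.0]
contact_force: [0.4, -0.3, -1.8]
opening: 0.163
finger_force: 39.9
[ 0.49815157 -0.1417135   0.09105341] [6.57022542e-01 7.53870752e-01 1.83358838e-04 4.85737431e-04] [ 0.37919772 -0.33614021 -1.77041003] 0.1507688063173255 0.0014919396404398898
[[211.0769392  181.35955179]
 [216.20284376 176.26606135]
 [242.89887128 153.83730204]]
166 141
```

View pics/s3.png

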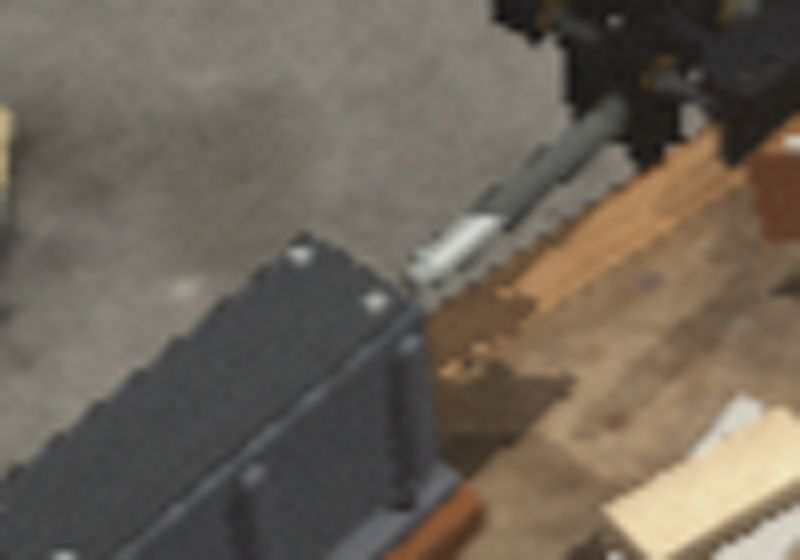

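Run:
```python
from h import *
import pickle
s,d,w=pickle.load(open("w3.pkl","rb"))
u=np.array([np.cos(1.705),np.sin(1.705),0]);x=np.array([u[1],-u[0],0]);m=np.array([.4765,.0075,0])
P=[m+.03*x+[0,0,.128],m-.03*x+[0,0,.128],m-.03*x+[0,0,.02],m-.05*x+[0,0,.02]]
print((proj(d,P)-[166,141])*8)
g=cv2.cvtColor(d["frame"],cv2.COLOR_RGB2GRAY)
# bar in wrist view: low-saturation span on each row
hs=cv2.cvtColor(w["frame"],cv2.COLOR_RGB2HSV)
for r in(20,60,100,140,180):
    xs=[c for c in range(225,300) if hs[r,c,1]<60]; print(r,xs[0],xs[-1],len(xs))
```

```text
[[295.06376893 218.10495788]
 [411.98667976 292.53530459]
 [430.01437434 478.51253366]
 [467.92611822 503.63019482]]
20 239 279 41
60 240 279 40
100 241 278 38
140 242 277 36
180 243 276 34
```

```bash
python3 -m jog '[[[0,-0.0015,0.001,0,0,0.004],[0.008,0,0,0,0,0],[0.008,0,0,0,0,0],[0.006,0,0,0,0,0],[0.004,0,0,0,0,0],[0.004,0,0,0,0,0],[0.004,0,0,0,0,0],[0,0,0,0,0,0],[0,0,0,0,0,0]]]'
python3 -c "
from plant import *;s=get_state();print(s['tool_pos'],s['contact_force'],s['moment'])"
```

```text
clock: 9.38
tool_pos: [0.4919, -0.1078, 0.0894]
eef_rot: [0.658, 0.753, -0.0, 0.0]
contact_force: [0.0, 0.3, -2.4]
opening: 0.162
finger_force: 39.9
[ 0.49187172 -0.10781856  0.0894256 ] [ 0.0048253   0.27396595 -2.40790361] [ 0.01724048 -0.06852892  0.04470331]
```

```bash
python3 -m jog '[[[0.004,0,0,0,0,0],[0.004,0,0,0,0,0],[0.004,0,0,0,0,0],[0.004,0,0,0,0,0],[0,0,0,0,0,0]]]'
python3 -c "
from plant import *;s=get_state();print(s['tool_pos'],s['contact_force'],s['moment'])"
python3 -m jog '[[[0.004,0,0,0,0,0],[0.004,0,0,0,0,0],[0.004,0,0,0,0,0],[0.004,0,0,0,0,0],[0,0,0,0,0,0]]]'
python3 -c "
from plant import *;s=get_state();print(s['tool_pos'],s['contact_force'],s['moment'])"
```

```text
clock: 10.0
tool_pos: [0.4897, -0.0912, 0.0894]
eef_rot: [0.658, 0.753, 0.0, -0.0]
contact_force: [0.4, 1.1, -2.7]
opening: 0.159
finger_force: 39.6
[ 0.48967763 -0.09118093  0.08944165] [ 0.38274763  1.08503924 -2.70198223] [ 0.08447274 -0.23768347 -0.06063397]
clock: 10.62
tool_pos: [0.4876, -0.0753, 0.0894]
eef_rot: [0.658, 0.753, 0.0, -0.0]
contact_force: [-0.0, -0.6, -2.3]
opening: 0.159
finger_force: 39.6
[ 0.48759209 -0.07534725  0.08943445] [-0.01479692 -0.57957656 -2.27455941] [ 0.03080037 -0.2709031   0.04484375]
```

```bash
for i in 1; do python3 -m jog '[[[0.005,0,0,0,0,0],[0.005,0,0,0,0,0],[0.005,0,0,0,0,0],[0.005,0,0,0,0,0],[0.005,0,0,0,0,0],[0,0,0,0,0,0]]]'; done
python3 -c "
from plant import *;s=get_state();print(s['tool_pos'],s['contact_force'],s['moment'])"
```

```text
clock: 11.38
tool_pos: [0.4842, -0.0505, 0.0895]
eef_rot: [0.658, 0.753, 0.0, -0.0]
contact_force: [-0.2, 0.1, -1.9]
opening: 0.158
finger_force: 39.9
[ 0.48422678 -0.0504536   0.08945771] [-0.16033433  0.07863561 -1.94705462] [ 0.01340694 -0.10524769  0.00202034]
```

```bash
python3 -m jog '[[[0.005,0,0,0,0,0],[0.005,0,0,0,0,0],[0.005,0,0,0,0,0],[0.005,0,0,0,0,0],[0,0,0,0,0,0],[0,0,0,0,0,0]]]'
python3 -m jog '[[[0,0,0,0,0,0],[0,0,0,0,0,0],[0,0,0,0,0,0],[0,0,0,0,0,0],[0,0,0,0,0,0],[0,0,0,0,0,0],[0,0,0,0,0,0],[0,0,0,0,0,0]]]' 0.06
python3 - <<'E'
from plant import *
from h import *
import pickle
s=get_state();d=snapshot("wrist");c=snapshot("scene");pickle.dump((s,d,c),open("w4.pkl","wb"))
print(s["tool_pos"],s["contact_force"])
a=d["frame"][:,:,::-1];b=c["frame"][120:216,180:308,::-1]
cv2.imwrite("pics/w4.png",np.hstack([a[:300,150:400],cv2.resize(b,(400,300),interpolation=cv2.INTER_CUBIC)]))
E
```

```text
clock: 12.12
tool_pos: [0.4817, -0.0311, 0.0894]
eef_rot: [0.658, 0.753, 0.0, 0.0]
contact_force: [0.9, 0.2, -1.5]
opening: 0.161
finger_force: 39.8
clock: 13.12
tool_pos: [0.4816, -0.0313, 0.0894]
eef_rot: [0.658, 0.753, -0.0, 0.0]
contact_force: [0.9, -0.3, -0.1]
opening: 0.683
finger_force: 0.0
[ 0.48155056 -0.03132309  0.08941251] [ 0.88060871 -0.27928856 -0.07486412]
```

View pics/w4.png

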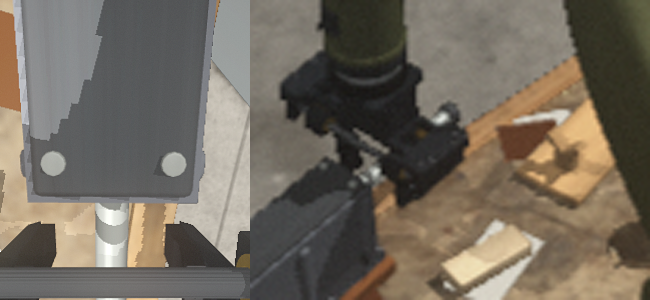

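The bar stays in the bore, entering at about (112,200), with the fingers clear. I'll slide back along the bar and regrip near the head.

```bash
python3 -m jog '[[[-0.01,0,0,0,0,0],[-0.02,0,0.001,0,0,0],[-0.02,0,0.001,0,0,0],[-0.02,0,0,0,0,0],[-0.013,0,0,0,0,0],[0,0,0,0,0,0],[0,0,0,0,0,0]]]'
python3 -m jog '[[[0,0,0,0,0,0],[0,0,0,0,0,0],[0,0,0,0,0,0],[0,0,0,0,0,0],[0,0,0,0,0,0],[0,0,0,0,0,0],[0,0,0,0,0,0],[0,0,0,0,0,0]]]' 0 40
python3 - <<'E'
from plant import *
from h import *
import pickle
s=get_state();d=snapshot("wrist");print(s["tool_pos"],s["contact_force"],s["moment"])
hs=cv2.cvtColor(d["frame"],cv2.COLOR_RGB2HSV)
cv2.imwrite("pics/w5.png",d["frame"][:,:,::-1])
E
```

```text
clock: 14.1
tool_pos: [0.4926, -0.1127, 0.0875]
eef_rot: [0.658, 0.753, 0.0, -0.0]
contact_force: [-0.6, 0.5, -0.7]
opening: 0.682
finger_force: 0.0
clock: 15.1
tool_pos: [0.4927, -0.1135, 0.0874]
eef_rot: [0.658, 0.753, 0.0, 0.0]
contact_force: [-0.2, 0.2, 0.2]
opening: 0.165
finger_force: 40.0
[ 0.49266965 -0.11354195  0.08742617] [-0.21762306  0.22604613  0.22392353] [ 0.00270825 -0.11039397  0.00915521]
```

View pics/w5.png

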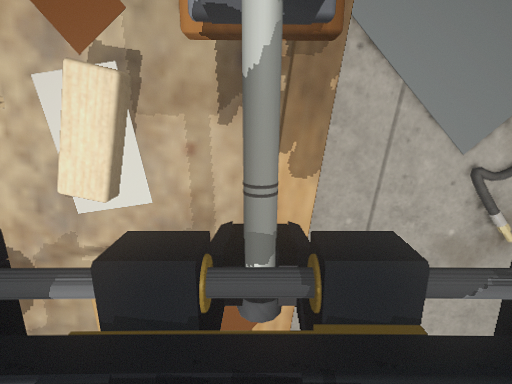

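```bash
python3 -m jog '[[[0,0,-0.001,0,-0.01,0],[0,0,-0.001,0,-0.01,0],[0.004,0,0,0,0,0],[0.004,0,0,0,0,0],[0.004,0,0,0,0,0],[0.004,0,0,0,0,0],[0,0,0,0,0,0]]]' - 25
python3 -c "
from plant import *;s=get_state();print(s['tool_pos'],s['contact_force'],s['moment'])"
python3 -m jog '[[[0.004,0,0,0,0,0],[0.004,0,0,0,0,0],[0.004,0,0,0,0,0],[0.004,0,0,0,0,0],[0,0,0,0,0,0]]]'
python3 -c "
from plant import *;s=get_state();print(s['tool_pos'],s['contact_force'],s['moment'])"
```

```text
clock: 16.02
tool_pos: [0.4905, -0.0969, 0.0891]
eef_rot: [0.658, 0.753, -0.006, 0.007]
contact_force: [-0.6, 0.6, -0.6]
opening: 0.172
finger_force: 25.0
[ 0.49053906 -0.09687175  0.08911584] [-0.56797493  0.6114502  -0.64264594] [ 0.21355902 -0.0671207  -0.04157723]
clock: 16.65
tool_pos: [0.4885, -0.0822, 0.089]
eef_rot: [0.658, 0.753, -0.007, 0.008]
contact_force: [2.0, -3.1, 2.5]
opening: 0.17
finger_force: 25.0
[ 0.48852489 -0.0822134   0.0889965 ] [ 1.96355303 -3.12227245  2.52757728] [-0.7741169  -0.24453135 -0.05808609]
```

```bash
python3 -m jog '[[[0,0,-0.001,0,0,0],[0,0,0,0,0,0],[0,0,0,0,0,0]]]'
python3 -c "
from plant import *;s=get_state();print(s['tool_pos'],s['contact_force'],s['moment'])"
python3 -m jog '[[[0,0,-0.001,0,0,0],[0,0,0,0,0,0],[0,0,0,0,0,0]]]'
python3 -c "
from plant import *;s=get_state();print(s['tool_pos'],s['contact_force'],s['moment'])"
```

```text
clock: 17.02
tool_pos: [0.4883, -0.0812, 0.0897]
eef_rot: [0.658, 0.753, -0.006, 0.007]
contact_force: [1.0, -0.6, 1.5]
opening: 0.17
finger_force: 25.0
[ 0.48831627 -0.08124278  0.08966969] [ 1.02785778 -0.55416852  1.50023272] [-0.1443911  -0.20853411 -0.04424841]
clock: 17.4
tool_pos: [0.4883, -0.0813, 0.0907]
eef_rot: [0.658, 0.753, -0.006, 0.007]
contact_force: [-0.1, 1.4, -1.1]
opening: 0.169
finger_force: 25.0
[ 0.48829101 -0.08127936  0.09072469] [-0.05087764  1.37477124 -1.11476812] [ 0.21911406 -0.18424397 -0.03693503]
```

```bash
python3 -m jog '[[[0.003,0,-0.00006,0,0,0],[0.004,0,-0.00008,0,0,0],[0.004,0,-0.00008,0,0,0],[0.003,0,-0.00006,0,0,0],[0,0,0,0,0,0]]]'
python3 -c "
from plant import *;s=get_state();print(s['tool_pos'],s['contact_force'],s['moment'])"
```

```text
clock: 18.02
tool_pos: [0.4865, -0.0672, 0.0908]
eef_rot: [0.658, 0.753, -0.006, 0.007]
contact_force: [0.5, 0.1, -0.4]
opening: 0.173
finger_force: 25.0
[ 0.48650773 -0.0672051   0.09079697] [ 0.4913976   0.13140089 -0.43587871] [ 0.07342877 -0.1379468  -0.04041351]
```

Free. Nose is at about 133 mm; continuing with smaller steps.

```bash
python3 -m jog '[[[0.003,0,-0.00006,0,0,0],[0.003,0,-0.00006,0,0,0],[0.003,0,-0.00006,0,0,0],[0.003,0,-0.00006,0,0,0],[0,0,0,0,0,0]]]'
python3 -c "
from plant import *;s=get_state();print(s['tool_pos'],s['contact_force'],s['moment'])"
python3 -m jog '[[[0.001,0,-0.00002,0,0,0],[0.001,0,-0.00002,0,0,0],[0.001,0,-0.00002,0,0,0],[0,0,0,0,0,0]]]'
python3 -c "
from plant import *;s=get_state();print(s['tool_pos'],s['contact_force'],s['moment'])"
```

```text
clock: 18.65
tool_pos: [0.4849, -0.0554, 0.0908]
eef_rot: [0.658, 0.753, -0.006, 0.007]
contact_force: [1.0, -1.0, 1.0]
opening: 0.171
finger_force: 25.0
[ 0.4849321  -0.05541534  0.09080058] [ 0.98146824 -0.96275987  1.01835583] [-0.07963173 -0.27602516 -0.05082308]
clock: 19.15
tool_pos: [0.4845, -0.053, 0.0908]
eef_rot: [0.658, 0.753, -0.007, 0.008]
contact_force: [1.1, -1.7, 0.7]
opening: 0.171
finger_force: 25.0
[ 0.4845227  -0.05301087  0.09081014] [ 1.10798273 -1.73534817  0.69025427] [-0.33276978 -0.35738081 -0.06483147]
```

```bash
python3 -m jog '[[[0.001,0.0005,-0.0005,0,0,0],[0.001,0,-0.00002,0,0,0],[0.001,0,-0.00002,0,0,0],[0,0,0,0,0,0]]]'
python3 -c "
from plant import *;s=get_state();print(s['tool_pos'],s['contact_force'],s['moment'])"
python3 -m jog '[[[0.001,0,-0.00002,0,0,0],[0.001,0,-0.00002,0,0,0],[0.001,0,-0.00002,0,0,0],[0,0,0,0,0,0]]]'
python3 -c "
from plant import *;s=get_state();print(s['tool_pos'],s['contact_force'],s['moment'])"
```

```text
clock: 19.65
tool_pos: [0.4843, -0.0497, 0.0912]
eef_rot: [0.658, 0.753, -0.007, 0.007]
contact_force: [-0.7, -0.4, -0.6]
opening: 0.166
finger_force: 25.0
[ 0.48429465 -0.04969282  0.09117767] [-0.6626729  -0.39972819 -0.60153502] [-0.09441878 -0.08451753 -0.01024341]
clock: 20.15
tool_pos: [0.4841, -0.0467, 0.0912]
eef_rot: [0.658, 0.753, -0.007, 0.007]
contact_force: [0.0, -0.3, -1.2]
opening: 0.172
finger_force: 25.0
[ 0.48406048 -0.04674278  0.09121121] [ 0.01631093 -0.25625073 -1.15320997] [-0.07976518 -0.074459   -0.02723228]
```

```bash
python3 -m jog '[[[0.001,0,-0.00002,0,0,0],[0.001,0,-0.00002,0,0,0],[0.001,0,-0.00002,0,0,0],[0,0,0,0,0,0]]]'
python3 -c "
from plant import *;s=get_state();print(s['tool_pos'],s['contact_force'],s['moment'])"
```

```text
clock: 20.65
tool_pos: [0.4838, -0.0438, 0.0912]
eef_rot: [0.658, 0.753, -0.006, 0.007]
contact_force: [-0.4, -0.4, -1.2]
opening: 0.171
finger_force: 25.0
[ 0.48375637 -0.04379627  0.09124721] [-0.442419   -0.42895026 -1.16455023] [-0.01789843 -0.11506953  0.02140331]
```

```bash
python3 -m jog '[[[0.001,0,-0.00002,0,0,0],[0.001,0,-0.00002,0,0,0],[0,0,0,0,0,0]]]'
python3 -c "
from plant import *;s=get_state();print(s['tool_pos'],s['contact_force'],s['moment'])"
```

```text
clock: 21.02
tool_pos: [0.4835, -0.0419, 0.0913]
eef_rot: [0.658, 0.753, -0.007, 0.008]
contact_force: [0.2, 1.2, -1.5]
opening: 0.174
finger_force: 25.0
[ 0.48350511 -0.04189445  0.09125675] [ 0.2086273   1.18413993 -1.51446787] [-0.06161959 -0.03280511 -0.00787281]
```

```bash
python3 -m jog '[[[0.001,0,-0.00001,0,0,0],[0.001,0,-0.00001,0,0,0],[0,0,0,0,0,0]]]' | sed -n '2p;4p'
```

```text
tool_pos: [0.4832, -0.0399, 0.0912]
contact_force: [-0.1, -0.3, -1.2]
```

```bash
python3 -m jog '[[[0.001,0,-0.00001,0,0,0],[0.001,0,-0.00001,0,0,0],[0,0,0,0,0,0]]]' | sed -n '2p;4p'
```

```text
tool_pos: [0.483, -0.0379, 0.0912]
contact_force: [0.3, -1.2, -0.7]
```

```bash
python3 -m jog '[[[0.001,0,-0.00001,0,0,0],[0.001,0,-0.00001,0,0,0],[0,0,0,0,0,0]]]' | sed -n '2p;4p'
```

```text
tool_pos: [0.4827, -0.036, 0.0912]
contact_force: [0.0, -0.5, -0.4]
```

```bash
python3 -m jog '[[[0.001,0,-0.00001,0,0,0],[0.001,0,-0.00001,0,0,0],[0,0,0,0,0,0]]]' | sed -n '2p;4p'
```

```text
tool_pos: [0.4825, -0.034, 0.0912]
contact_force: [-0.4, 0.4, 0.1]
```

```bash
python3 -m jog '[[[0.001,0,-0.00001,0,0,0],[0.001,0,-0.00001,0,0,0],[0,0,0,0,0,0]]]' | sed -n '2p;4p'; python3 -c "
from plant import *;s=get_state();print(s['tool_pos'],s['contact_force'],s['moment'])"
```

```text
tool_pos: [0.4822, -0.0321, 0.0912]
contact_force: [-0.4, -0.3, -0.2]
[ 0.48218465 -0.03208589  0.09118486] [-0.38286304 -0.27692031 -0.1535913 ] [-0.15494171 -0.13602797 -0.07931923]
```

```bash
python3 -m jog '[[[0.001,0,-0.00001,0,0,0],[0.001,0,-0.00001,0,0,0],[0,0,0,0,0,0]]]' | sed -n '2p;4p'
```

```text
tool_pos: [0.482, -0.0308, 0.0912]
contact_force: [0.9, -3.6, 0.1]
```

```bash
python3 -m jog '[[[0.001,0,-0.00001,0,0,0],[0.001,0,-0.00001,0,0,0],[0,0,0,0,0,0]]]' | sed -n '2p;4p'
```

```text
tool_pos: [0.4819, -0.0307, 0.0912]
contact_force: [2.2, -7.7, -0.6]
```

```bash
python3 -m jog '[[[0.001,0,-0.00001,0,0,0],[0.001,0,-0.00001,0,0,0],[0,0,0,0,0,0]]]' | sed -n '2p;4p'
```

```text
tool_pos: [0.4817, -0.0306, 0.0913]
contact_force: [2.4, -12.2, -1.0]
```

The stop is felt: TCP no longer advances, at about 2 N per mm commanded. I'll press to about 15 N and hold.

```bash
python3 -m jog '[[[0.0008,0,0,0,0,0],[0.0005,0,0,0,0,0],[0,0,0,0,0,0],[0,0,0,0,0,0],[0,0,0,0,0,0],[0,0,0,0,0,0]]]'; python3 -c "
from plant import *;s=get_state();print(s['tool_pos'],s['contact_force'],s['moment'])"
```

```text
clock: 24.78
tool_pos: [0.4817, -0.0305, 0.0913]
eef_rot: [0.66, 0.751, -0.01, 0.01]
contact_force: [3.2, -13.2, -0.0]
opening: 0.165
finger_force: 25.0
[ 0.4816865  -0.0305422   0.09128731] [  3.18086025 -13.16759983  -0.01724304] [-2.7574386  -0.78792658  0.06474505]
```

```bash
python3 -m jog '[[[0.0008,0,0,0,0,0],[0,0,0,0,0,0],[0,0,0,0,0,0],[0,0,0,0,0,0]]]'| sed -n '2,4p'
```

```text
tool_pos: [0.4816, -0.0305, 0.0913]
eef_rot: [0.661, 0.751, -0.01, 0.01]
contact_force: [5.0, -15.1, 0.5]
```

```bash
python3 -m jog '[[[-0.002,0,0,0,0,0],[-0.002,0,0,0,0,0],[-0.001,0,0,0,0,0],[0,0,0,0,0,0],[0,0,0,0,0,0]]]'| sed -n '2,4p'
```

```text
tool_pos: [0.4818, -0.0307, 0.0912]
eef_rot: [0.659, 0.752, -0.008, 0.008]
contact_force: [0.0, -6.9, -0.3]
```

```bash
python3 -m jog '[[[-0.001,0,0,0,0,0],[-0.001,0,0,0,0,0],[0,0,0,0,0,0],[0,0,0,0,0,0]]]'| sed -n '2,4p'
python3 -m jog '[[[0,0,0,0,0,0],[0,0,0,0,0,0],[0,0,0,0,0,0],[0,0,0,0,0,0],[0,0,0,0,0,0],[0,0,0,0,0,0],[0,0,0,0,0,0],[0,0,0,0,0,0],[0,0,0,0,0,0],[0,0,0,0,0,0]]]' 0.075
```

```text
tool_pos: [0.482, -0.0308, 0.0912]
eef_rot: [0.658, 0.753, -0.007, 0.007]
contact_force: [0.1, -2.7, 1.0]
clock: 27.65
tool_pos: [0.482, -0.0311, 0.0912]
eef_rot: [0.658, 0.753, -0.007, 0.008]
contact_force: [0.2, -0.1, 0.4]
opening: 0.852
finger_force: 0.0
```

Released. I'll lift straight up and check.

```bash
python3 -m jog '[[[0,0,-0.01,0,0,0],[0,0,-0.02,0,0,0],[0,0,-0.03,0,0,0],[0,0,-0.03,0,0,0],[0,0,-0.03,0,0,0],[0,0,-0.03,0,0,0],[0,0,0,0,0,0],[0,0,0,0,0,0],[0,0,0,0,0,0]]]'
python3 - <<'E'
from plant import *
from h import *
s=get_state();d=snapshot("wrist");print(s["contact_force"])
cv2.imwrite("pics/w6.png",d["frame"][:,:,::-1])
E
```

```text
clock: 28.78
tool_pos: [0.4809, -0.0282, 0.2403]
eef_rot: [0.658, 0.753, -0.007, 0.007]
contact_force: [0.8, -0.7, 0.2]
opening: 0.854
finger_force: 0.0
[ 0.80508802 -0.69091183  0.21305093]
```

View pics/w6.png

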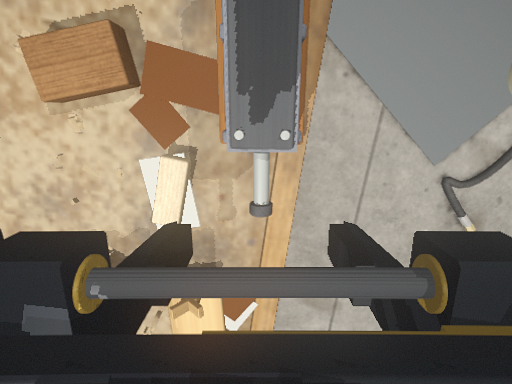

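The bar is in line in the bore, with its head at (261,208) and the fingers clear. The offcut hasn't moved.

```bash
python3 -c "
from plant import *;print(finish_job())"
```

```text
the job is handed in; nothing more can be done
None
```

The bar is seated on the hidden stop, about 170 mm in. I pressed it on at about 15 N, let go, lifted clear and handed the job in at about 29 s; no verdict came back.

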